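Sort the analyser parts back into their trays

TASK

Clear up after the measuring run: stand the squat glass jar upright in the wide bay of the white two-bay bin and the slim glass vial upright in its narrow bay, lay both metal cells (the long flow cell and the small square cuvette cell) right way up on the floor of the steel tray, and stand the steel nozzle upright in the round white dish. Set the glass down gently, do not let it fall, and leave the empty glass beaker where it stands.

Things in the scene. Friction and masses are not known exactly. Their poses are not given: they have to be found in the camera images.
- jar: squat capped sample jar, clear glass with white contents and a grey lid of the same width: 48 mm diameter, 50 mm high; stands upright on the bench. Origin: centre of the underside, z up
- vial: slim capped sample vial, clear glass with white contents and a grey cap of the same width: 26 mm diameter, 60 mm high; stands upright. Origin: centre of the underside, z up
- flow_cell: long aluminium block with a dark window in each long side: 70 mm (its x) by 26 mm (its y) by 32 mm high (two port stubs 5 mm high, at x = -25 and +25 mm on top, cannot be felt); grip it across the 26 mm. Origin: centre of the underside, z up
- cuvette_cell: small square aluminium block with a dark square on top: 30 x 30 mm by 36 mm high; grip across two facing sides (x or y). Origin: centre of the underside, z up
- nozzle: turned steel nozzle standing on its flange: flange 36 mm diameter and 10 mm high, a cone from 10 to 16 mm, stem 24 mm diameter from 16 to 34 mm, then tapering to a 12 mm tip at 45 mm; grip the stem. Origin: centre of the underside, z up
- wide_bay (a point): centre of the floor of the wide bay of the white two-bay plastic bin. Bay 110 mm (x) by 84 mm (y) inside, floor 4 mm over the bench, walls 4 mm thick whose rims are 25 mm over the bench. The narrow bay lies beyond its +y wall. x and y run along the bin's walls; x within 0.12 rad of the world's x. Fixed
- narrow_bay (a point): centre of the floor of the narrow bay of the same bin: 110 mm (x) by 46 mm (y) inside, same floor, walls and axes. Too narrow for the jar. The bin is 118 mm (x) by 142 mm (y) outside. Fixed
- tray: low rectangular steel tray: 118 mm (x) by 168 mm (y) outside, walls 4 mm thick and 15 mm high, floor 4 mm thick, so 110 by 160 mm inside. Origin: centre of the underside; x within 0.12 rad of the world's x. Fixed
- dish: round white ceramic dish: 112 mm diameter at the rim, 100 mm at the foot, 18 mm high, wall and floor 4 mm thick. Origin: centre of the underside. Fixed
- beaker: empty open glass beaker, 46 mm diameter, 60 mm high, upright and loose among the things; not to be moved. Origin: centre of the underside. (A red-brown rubber stopper, 36 mm wide and 26 mm high, not part of the job, also stands in the same row. All of the row's pieces have centres at least 100 mm apart)
Not all that is in view belongs to the job. Leave any pink look-alike of the vial alone.

How it is judged:
By the outcome, as a careful person would: the job done as asked, in the order asked, and still so for the second after the job is handed in, with the robot touching nothing.
It also fails if it takes over 120 s, if anything falls off the work surface, if the arm or the gripper's body presses on something with over 40 N, if the wrist force passes 120 N, or if a joint passes its speed limit or range.

ROBOT

A 6-joint arm with a two-finger parallel gripper is mounted at the origin on the work surface. World frame = base frame: x ahead of the robot, y to its left, z up, the work surface at z = 0. Lengths are in mm, angles in rad, forces in N, time in s.
With the tool pointing down it reaches from about 350 to 875 mm from the base axis. Payload 4.2 kg.
Tool frame: the origin (TCP) lies midway between the tips of the shut fingers; the grasp point (between the pads) lies 19 mm behind it (arm.grasp_offset is the distance from the TCP to the grasp point, in mm); z points along the fingers, y is the line along which they close (so a half turn about z gives the same grasp; the last joint's range is limited). The gripper opens to 85 mm and grips with 20 to 120 N. Pads are 22 mm wide; open, the fingers measure 114 mm over their backs; the gripper's body (76 mm by 85 mm) begins 54 mm behind the grasp point. The pads swing forward as they close: fully open they stand 13 mm farther back than shut.
Start: joints at [-0.888, 0.385, 0.008, 0, -1.194, -0.259], TCP at [257.029, -569.68, 231.312] pointing down, gripper open.
Joint ranges: [-3.14, 3.14], [-1.21, 2.06], [-1.07, 1.41], [-3.16, 2.05], [-2.99, -0.16], [-3.1, 3.1]. Speed limits (rad/s): [2.79, 2.79, 3.14, 3.14, 3.14, 3.14].

INTERFACE

Orientations are given as a unit quaternion [x, y, z, w].
In Python, from bench import arm gives the robot as it stands. The module is installed in compiled form; this text tells all that it offers.
- The arm moves only by the tool servo_tool, never from a script. Its argument "increments" is a list of rows, each a list of 7 numbers: the opening, from 0 (shut) to 1 (fully open), then the shift along the tool's x, y, z in m, then the turn, a rotation vector about the tool's x, y, z in degrees. In form: [[grip, x, y, z, ax, ay, az], ...]. A call has 1 to 12 rows; each row is the pose to reach, as a shift and turn from the pose commanded when the call began, along the tool's axes at that moment; what a row does not reach only later rows make up. A row lasts 1/8 s, in which the tool goes at most 62.5 mm and 10.7 degrees, less where a joint would pass 70% of its speed; a pose out of reach is approached as far as the arm can. A call with a gripper value outside its range is refused whole. The fingers move at their own pace and stop on an object; the grip force is fixed at half the most. Time passes only in rows, so rows that repeat a pose let the fingers close. It gives the time, the measured TCP pose, the force, the opening and the grip force at its end, in the units of the state.
- arm.read_state(): the state, without advancing time (a new reading comes with each control period).
- arm.get_image(name): name is "side" or "top"; returns a dict with "color" (384x512x3 uint8, red, green, blue), "fx", "fy", "cx", "cy" (pixels), "rvec" (rotation vector, rad) and "tvec" (3), from world to camera coordinates, as OpenCV has them. Camera axes: x right, y down, z forward; pixel columns grow to the right and rows downward; lengths in mm; the calibration is good to about 2 mm. A picture is of the moment at which its call begins. There is no depth.
- arm.job_done(): hands the job in; it is judged then, once.
Trained networks look in the newest picture that a camera, given by its name, has taken for a name from the list of things; names that differ only in an ending like _2 or _b are one class to them, and where a whole thing is asked for, a point or a joint stands for the part that bears it (a point fixed in the world has none). Each returns a list of dicts, best first, with "p" (0 to 1); they miss things now and then, are a little off and sometimes report something else, mostly with a low value. They report only what shows in the picture. A call takes as long as a camera call. They do not tell look-alikes from the thing itself.
- arm.look_for(camera, thing): "box" ([centre column, centre row, width, height] in pixels, round what is visible of it).
- arm.spot_point(camera, thing): "centre" ([column, row] in pixels: a listed point, or the origin of a listed thing).
The state is a dict: "clock": time; "joints": joint angles; "joint_vel": joint speeds; "joint_efforts": joint torques, N m; "position": TCP position; "ee_rot": TCP orientation; "contact_force": force on the tool from outside, world axes, zero at the start; "wrist_torque": the same for the moment, N m; "gripper_width": finger opening in mm; "grasp_force": force on a finger pad.
Only numpy, scipy, OpenCV 4.12 (cv2) and the standard library are available. Lean on these libraries where they do the work, as an engineer would, in place of code of your own. Each camera call takes 0.05 s, during which the arm holds its last target. There are 200 camera calls.

## Working session

There is one attempt and no reset: what is moved stays moved. The work goes in short steps, Python scripts to look and compute and a tool call to move; the robot and the scene stay as the last step left them, time stands still between calls to the robot, and variables do not carry over. Pictures are saved under pics/ and viewed, at most 14 in all, crops included, and the job is handed in when it is done.

Besides the shell and the picture viewer there is one more tool, called by a JSON object that holds its "fn" and its "kwargs". servo_tool: Moves the arm, as the interface text tells. Its arguments: {"type":"object","properties":{"increments":{"type":"array","items":{"type":"array","items":{"type":"number"}}}},"required":["increments"]}

```bash
mkdir -p pics
cat > h.py <<'E'
import numpy as np, cv2
from bench import arm
def cam(n):
    d=arm.get_image(n); R=cv2.Rodrigues(np.array(d["rvec"],float))[0]; t=np.array(d["tvec"],float).ravel()
    K=np.array([[d["fx"],0,d["cx"]],[0,d["fy"],d["cy"]],[0,0,1.]])
    return dict(img=d["color"],R=R,t=t,K=K,P=K@np.c_[R,t])
def ray(c,uv):
    return -c["R"].T@c["t"], c["R"].T@np.linalg.inv(c["K"])@np.array([uv[0],uv[1],1.])
def onz(c,uv,z):
    o,d=ray(c,uv); return o+d*(z-o[2])/d[2]
def proj(c,p):
    q=c["P"]@np.append(p,1.); return q[:2]/q[2]
def tri(c1,u1,c2,u2):
    X=cv2.triangulatePoints(c1["P"],c2["P"],np.array(u1,float).reshape(2,1),np.array(u2,float).reshape(2,1)).ravel(); return X[:3]/X[3]
def save(c,n): cv2.imwrite(f"pics/{n}.png",cv2.cvtColor(c["img"],cv2.COLOR_RGB2BGR))
E
python3 - <<'E'
from h import *
np.set_printoptions(precision=1,suppress=True)
C={n:cam(n) for n in("side","top")}
ims=[]
for n,c in C.items(): print(n,"pos",-c["R"].T@c["t"]); ims.append(c["img"])
for n,c in C.items(): save(c,n+"0")
for th in["jar","vial","flow_cell","cuvette_cell","nozzle","wide_bay","narrow_bay","tray","dish","beaker"]:
    for n in C:
        for r in arm.spot_point(n,th)[:3]:
            if r["p"]>.15: print(th,n,round(r["p"],2),np.array(r["centre"]),onz(C[n],r["centre"],0 if 'bay' not in th else 4))
print(arm.read_state()["position"],arm.read_state()["ee_rot"],arm.read_state()["clock"])
E
```

```text
side pos [ 22.8 876.3 974. ]
top pos [ 459.1   -8.4 1227.8]
jar side 0.8 [223.9 273.9] [467.9 285.    0. ]
jar side 0.17 [270.6 143.8] [ 616.8 -237.2    0. ]
jar top 0.89 [156.9 210. ] [472.9 274.2   0. ]
vial side 0.66 [285.1 227.9] [404.6  73.    0. ]
vial side 0.58 [249.3 252. ] [447.6 193.4   0. ]
vial side 0.56 [226.3 272.7] [464.6 279.    0. ]
vial top 0.61 [212.1 222.9] [442. 131.   0.]
vial top 0.5 [226.7 192. ] [522.  95.   0.]
vial top 0.41 [190.3 219.9] [448.8 187.3   0. ]
flow_cell side 0.75 [324.2 155.8] [ 436.8 -264.     0. ]
flow_cell top 0.88 [366.3 225.2] [ 442.4 -263.2    0. ]
cuvette_cell side 0.54 [315.9 125.3] [ 529. -403.    0.]
cuvette_cell top 0.74 [428.8 189.9] [ 534.9 -421.7    0. ]
cuvette_cell top 0.74 [368.2 225.3] [ 442.3 -268.     0. ]
cuvette_cell top 0.39 [260.3 223.7] [441.9   7.2   0. ]
nozzle side 0.52 [279.8 205.9] [456.5   4.7   0. ]
nozzle top 0.51 [257.6 223.8] [441.6  14.1   0. ]
wide_bay side 0.84 [196.5 224.3] [622.3 181.5   4. ]
wide_bay top 0.81 [195.8 155. ] [616.2 176.3   4. ]
narrow_bay side 0.69 [180.8 245.4] [615.3 263.9   4. ]
narrow_bay side 0.4 [196.6 226.6] [617.1 188.4   4. ]
narrow_bay top 0.87 [163.6 152.8] [620.8 259.9   4. ]
tray side 0.96 [226.8 189. ] [627.3  17.4  -0. ]
tray side 0.37 [181.1 303.6] [510.3 407.8   0. ]
tray side 0.24 [323.5 154.5] [ 441.4 -269.     0. ]
tray top 0.93 [261.3 146.1] [642.    7.7   0. ]
dish side 0.85 [270.2 143.9] [ 617.7 -236.1    0. ]
dish side 0.61 [178.8 304.2] [514.1 411.8   0. ]
beaker side 0.89 [180.9 305.1] [508.2 411.4   0. ]
[ 257.  -569.7  231.3] [-0.2  1.   0.   0. ] 1.1
```

Run:
```python
import cv2
a=cv2.imread("pics/top0.png");cv2.imwrite("pics/t0.png",cv2.resize(a[90:290,60:470],None,fx=1.95,fy=1.95,interpolation=cv2.INTER_CUBIC))
a=cv2.imread("pics/side0.png");cv2.imwrite("pics/s0.png",cv2.resize(a[90:350,100:400],None,fx=2.3,fy=2.3,interpolation=cv2.INTER_CUBIC))
```

```text
(no output)
```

View pics/t0.png

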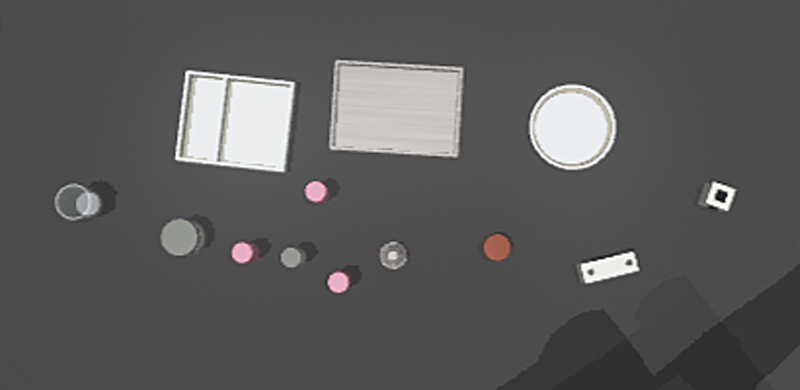

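View pics/s0.png

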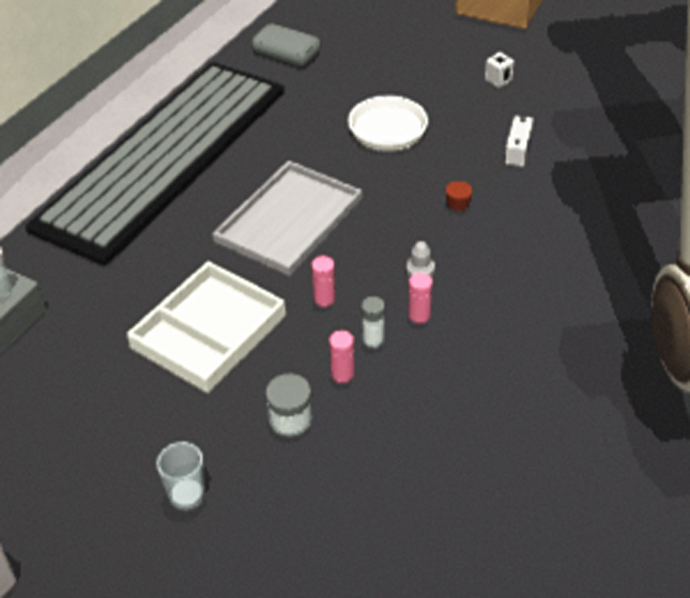

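The top crop shows, left to right, the beaker (72,201), jar (180,237), a pink vial (242,252), the grey-capped vial (291,257), pink vials (315,191) and (338,282), the nozzle (393,255), the stopper (497,247), the flow cell (608,267) and the cuvette cell (720,196). The bin, with its narrow bay on the left, is at the top left; the tray is in the middle and the dish on the right.

Candidates for "vial" in the top image are (184,219) pink, (222,188) pink, (233,235) pink and (209,222) grey cap with white contents. Only the grey one fits the description, and the crops confirm it.

```bash
cat > m.py <<'E'
from h import *
np.set_printoptions(precision=1,suppress=True)
S=4
def comps(c,lo,hi,amin,roi,name,sat=40):
    im=cv2.resize(c["img"],None,fx=S,fy=S,interpolation=cv2.INTER_CUBIC).astype(int)
    v=im.mean(2); m=((v>lo)&(v<hi)&((im.max(2)-im.min(2))<sat)).astype(np.uint8)
    mm=np.zeros_like(m); x0,y0,x1,y1=[int(r*S) for r in roi]; mm[y0:y1,x0:x1]=m[y0:y1,x0:x1]
    out=[]
    for k in cv2.findContours(mm,cv2.RETR_EXTERNAL,cv2.CHAIN_APPROX_NONE)[0]:
        a=cv2.contourArea(k)/S/S
        if a>amin:
            k=(k.reshape(-1,2)+.5)/S-.5; out.append((a,k.astype(np.float32)))
    return sorted(out,key=lambda t:-t[0])
def rectw(c,k,z):
    w=np.array([onz(c,p,z)[:2] for p in k],np.float32); r=cv2.minAreaRect(w); return r
E
python3 - <<'E'
from m import *
t=cam("top"); s=cam("side")
for nm,roi,lo,z in[("bin",(145,120,215,182),110,25),("tray",(225,115,302,175),90,15),("dish",(325,128,380,182),110,18),("flow",(350,212,392,242),150,32),("cuv",(412,175,442,202),150,36)]:
    for a,k in comps(t,lo,300,60,roi,nm)[:1]:
        (c,wh,an)=rectw(t,k,z); print("top",nm,round(a),np.array(c),np.array(wh),round(an,1), cv2.boxPoints((c,wh,an)).round().tolist())
        if nm=="dish":
            w=np.array([onz(t,p,z)[:2] for p in k],np.float32); print(cv2.minEnclosingCircle(w), cv2.fitEllipse(w))
# lids
for nm,roi,z in[("jar",(135,195,168,230),50),("vial",(198,212,218,232),60),("nozzle",(250,210,272,235),45)]:
    u=t["img"].astype(int)[roi[1]:roi[3]:2,roi[0]:roi[2]:2].mean(2); print(nm); print(u.astype(int))
E
```

```text
top bin 2678 [621.7 213.3] [147.  121.5] 84.5 [[554.0, 146.0], [675.0, 134.0], [689.0, 281.0], [568.0, 292.0]]
top tray 3126 [642.4   3.7] [172.6 121.7] 87.3 [[578.0, -80.0], [699.0, -85.0], [707.0, 87.0], [586.0, 93.0]]
top dish 1552 [ 620.7 -225.8] [112.2 113. ] 0.4 [[564.0, -170.0], [565.0, -283.0], [677.0, -282.0], [676.0, -169.0]]
((620.559326171875, -225.7735137939453), 57.325653076171875) ((620.5093994140625, -225.72457885742188), (112.24210357666016, 113.27037811279297), 1.6645411252975464)
top flow 284 [ 439.3 -270.9] [26.4 71.6] 14.5 [[418.0, -240.0], [436.0, -309.0], [461.0, -302.0], [443.0, -233.0]]
top cuv 141 [ 532.1 -410.2] [30.9 30.4] 69.6 [[512.0, -419.0], [541.0, -430.0], [552.0, -401.0], [523.0, -390.0]]
jar
[[ 79  79  79  80  80  80  80  80  81  81  82  81  83  81  83  83  83]
 [ 79  79  80  79  79  79  80  80  81  80  80  82  82  81  82  82  82]
 [ 78  79  78  78  80  80  80  81  81  80  81  81  83  83  83  83  82]
 [ 79  80  78  79  79  79  78  74  72  73  79  69  63  63  63  63  84]
 [ 78  78  78  79  79  74  87 154 152 152 154  70  80  63  64  65  62]
 [ 78  7
[... 1270 characters left out ...]
  78  78  77  76  74  74  77  76  78]
 [ 78  77  78  78  77  78  78  78  78  78]]
nozzle
[[ 78  79  78  78  78  77  78  77  77  78  78]
 [ 79  78  77  78  78  75  75  77  78  78  77]
 [ 77  76  77  74  61 168 185  71  53  77  76]
 [ 77  77  73 106 155  91 108 107 106  68  77]
 [ 77  78  61 154 131 103 102 115 106  87  78]
 [ 77  77  96 146 116 215 209 119 116  84  71]
 [ 77  77  78 137 133 216 219 119 114  98  76]
 [ 77  77  70 155 114 132 127 112 155  73  76]
 [ 76  77  75  75 159 159 156 162  87  74  77]
 [ 76  77  77  76  72  74  82  73  75  76  77]
 [ 77  77  77  76  77  76  76  77  77  76  76]
 [ 77  77  76  78  76  76  77  76  76  76  76]
 [ 77  77  76  77  76  76  76  76  76  76  76]]
```

Run:
```python
import cv2,numpy as np
t=cv2.imread("pics/top0.png");s=cv2.imread("pics/side0.png")
def cr(a,x,y,w,h,f): return cv2.resize(a[y:y+h,x:x+w],(w*f,h*f),interpolation=cv2.INTER_CUBIC)
A=[cr(t,130,190,48,48,5),cr(t,190,200,48,48,5),cr(t,238,200,48,48,5)]
B=[cr(s,200,245,48,48,5),cr(s,238,210,48,48,5),cr(s,260,185,48,48,5)]
cv2.imwrite("pics/z0.png",np.vstack([np.hstack(A),np.hstack(B)]))
```

```text
(no output)
```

View pics/z0.png

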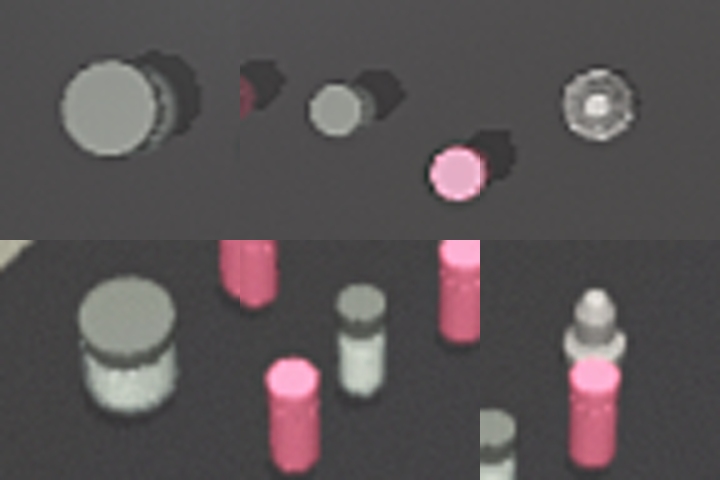

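The crops show the jar lid top at top px (151.4,211.2) and side px (225.1,259.4), the vial cap at top (208.6,221.6) and side (261.8,221.8), and the nozzle tip at top (260.8,220.6) and side (283.0,195.6). The grey-capped, white-filled vial is clearly distinct from the pink ones. Next I triangulate these and check the cuvette cell, the flow cell and the containers in the side view.

Run:
```python
from m import *
t=cam("top"); s=cam("side")
for n,a,b in[("jar",(151.4,211.2),(225.1,259.4)),("vial",(208.6,221.6),(261.8,221.8)),("nozzle",(260.8,220.6),(283,195.6))]: 
    X=tri(t,a,s,b); print(n,X, "err",proj(t,X)-a,proj(s,X)-b)
    z={"jar":50,"vial":60,"nozzle":45}[n]; print("   onz",onz(t,a,z)[:2],onz(s,b,z)[:2])
P=lambda w,z:tuple(proj(s,np.array([*w,z])))
for nm,c,roi,lo,z in[("bin",(622,215),(150,195,230,265),110,25),("tray",(642,4),(190,158,262,210),95,15),("dish",(620,-226),(245,128,292,160),120,18)]:
    print(nm,proj(s,np.array([*c,z])))
    for a,k in comps(s,lo,300,60,roi,nm,60)[:1]:
        r=rectw(s,k,z); print("side",nm,round(a),np.array(r[0]),np.array(r[1]),round(r[2],1),k.min(0),k.max(0))
f=[(418,-240),(436,-309),(461,-302),(443,-233)]; q=[(512,-419),(541,-430),(552,-401),(523,-390)]
im=cv2.cvtColor(s["img"],cv2.COLOR_RGB2BGR); F=10
x0,y0=295,100
o=cv2.resize(im[y0:y0+60,x0:x0+50],None,fx=F,fy=F,interpolation=cv2.INTER_CUBIC)
for c,z in((f,32),(q,36)):
    for zz,col in((z,(0,255,0)),(0,(0,0,255))):
        cv2.polylines(o,[np.array([((np.array(P(w,zz))-(x0,y0)+.5)*F) for w in c]).astype(int)],True,col,1)
cv2.imwrite("pics/z1.png",o)
im=cv2.cvtColor(t["img"],cv2.COLOR_RGB2BGR);o=cv2.resize(im[115:180,140:390],None,fx=3.2,fy=3.2,interpolation=cv2.INTER_CUBIC)
def box(cx,cy,w,h,yaw): 
    a=np.radians(yaw);R=np.array([[np.cos(a),-np.sin(a)],[np.sin(a),np.cos(a)]]); return [R@np.array(v)+(cx,cy) for v in((w/2,h/2),(-w/2,h/2),(-w/2,-h/2),(w/2,-h/2))]
rot=lambda cx,cy,x,y,yaw:(cx+x*np.cos(np.radians(yaw))-y*np.sin(np.radians(yaw)),cy+x*np.sin(np.radians(yaw))+y*np.cos(np.radians(yaw)))
n=rot(622.7,215.5,0,44,-5.5);w=rot(622.7,215.5,0,-25,-5.5);print("narrow,wide",n,w)
for B,z,col in((box(622.7,215.5,118,142,-5.5),25,(0,255,0)),(box(*n,110,46,-5.5),25,(0,0,255)),(box(*w,110,84,-5.5),25,(0,0,255)),(box(642.4,3.7,118,168,-2.8),15,(0,255,0)),(box(642.4,3.7,110,160,-2.8),4,(0,0,255))):
    cv2.polylines(o,[np.array([((proj(t,np.array([*v,z]))-(140,115)+.5)*3.2) for v in B]).astype(int)],True,col,1)
cv2.imwrite("pics/z2.png",o)
```

```text
jar [468.  276.2  48. ] err [0.2 0.5] [-0.5 -0. ]
   onz [469.1 276.3] [465.9 277. ]
vial [445.  132.4  59.4] err [0.2 0.4] [-0.4 -0. ]
   onz [445.8 132.8] [443.8 132.5]
nozzle [448.9   4.9  44.6] err [0.3 0.5] [-0.5 -0. ]
   onz [450.2   5.5] [447.4   4.7]
bin [188.6 227.1]
side bin 2215 [613.2 221.4] [159.5 136.6] 84.7 [154.6 202.9] [223.6 260.4]
tray [224.7 181. ]
side tray 1741 [637.4   9.6] [183.8 129.2] 87.4 [191.9 159.1] [256.9 209.1]
dish [268.1 141. ]
side dish 651 [ 615.7 -218.8] [114.3 127.2] 30.9 [250.6 130.9] [285.9 154.9]
narrow,wide (np.float64(626.9172131108899), np.float64(259.29743272815585)) (np.float64(620.3038561869945), np.float64(190.61509504082053))
```

View pics/z1.png

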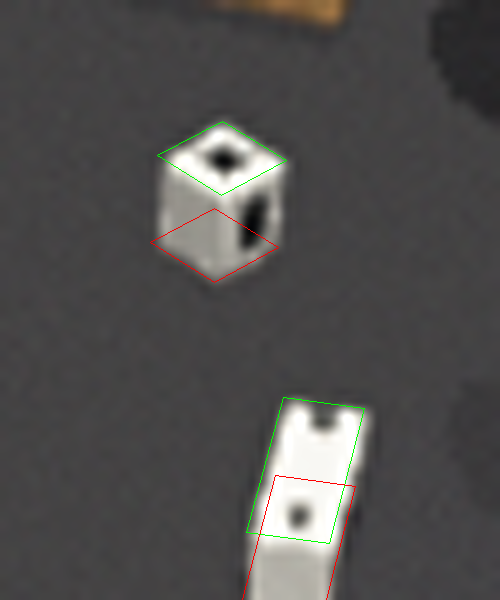

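View pics/z2.png

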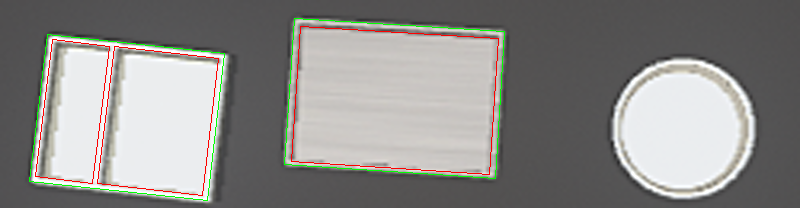

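The overlays fit: the green outlines (z = 32 and 36 top faces) lie on the cells' tops in the side view, and the bin and tray outlines match in the top view, so the heights are confirmed. I start moving now.

```bash
cat > g.py <<'E'
import sys; from h import *
from scipy.spatial.transform import Rotation as Ro
def go(x,y,z,psi):
    st=arm.read_state(); p=np.array(st["position"]); R=Ro.from_quat(st["ee_rot"]).as_matrix()
    a=np.radians(psi); ty=np.array([np.cos(a),np.sin(a),0]); tz=np.array([0,0,-1.]); T=np.c_[np.cross(ty,tz),ty,tz]
    print("to",(x,y,z,psi),"shift m",(R.T@(np.array([x,y,z])-p)/1000).round(4),"turn",np.degrees(Ro.from_matrix(R.T@T).as_rotvec()).round(1))
st=arm.read_state();R=Ro.from_quat(st["ee_rot"]).as_matrix()
print("clk",round(st["clock"],2),"p",np.round(st["position"],1),"psi",round(np.degrees(np.arctan2(R[1,1],R[0,1])),1),"tz",R[:,2].round(3),"w",round(st["gripper_width"],1),"gf",round(st["grasp_force"],1),"F",np.round(st["contact_force"],1),"j",np.round(st["joints"],2))
if __name__=="__main__":
    for a in sys.argv[1:]: go(*map(float,a.split(",")))
E
python3 g.py 468,276,150,180
```

```text
clk 1.3 p [ 257.  -569.7  231.3] psi 114.3 tz [ 0. -0. -1.] w 85.3 gf 0.0 F [ 0.1  0.  -0.6] j [-0.89  0.38  0.01 -0.   -1.19 -0.26]
to (468.0, 276.0, 150.0, 180.0) shift m [-0.5401  0.6841  0.0813] turn [ -0.    0.  -65.7]
```

{"fn": "servo_tool", "kwargs": {"increments": [[1,-0.54,0.684,0.08,0,0,-65.7],[1,-0.54,0.684,0.08,0,0,-65.7],[1,-0.54,0.684,0.08,0,0,-65.7],[1,-0.54,0.684,0.08,0,0,-65.7],[1,-0.54,0.684,0.08,0,0,-65.7],[1,-0.54,0.684,0.08,0,0,-65.7],[1,-0.54,0.684,0.08,0,0,-65.7],[1,-0.54,0.684,0.08,0,0,-65.7],[1,-0.54,0.684,0.08,0,0,-65.7],[1,-0.54,0.684,0.08,0,0,-65.7],[1,-0.54,0.684,0.08,0,0,-65.7],[1,-0.54,0.684,0.08,0,0,-65.7]]}}

```text
clock: 2.8
position: [438.1, 157.3, 163.1]
ee_rot: [0.707, -0.707, 0.0, -0.001]
contact_force: [1.1, -0.8, -0.4]
gripper_width: 85.2
grasp_force: 0.0
```

```bash
python3 g.py 468,276,150,180
```

```text
clk 2.8 p [438.1 157.3 163.1] psi -180.0 tz [ 0.001  0.001 -1.   ] w 85.2 gf 0.0 F [ 1.1 -0.8 -0.4] j [ 0.7   0.18 -0.47  0.   -0.92 -0.7 ]
to (468.0, 276.0, 150.0, 180.0) shift m [-0.1187 -0.03    0.0132] turn [-0.1  0.   0. ]
```

{"fn": "servo_tool", "kwargs": {"increments": [[1,-0.1,-0.025,0.01,0,0,0],[1,-0.1,-0.025,0.01,0,0,0],[1,-0.1,-0.025,0.01,0,0,0],[1,-0.1,-0.025,0.01,0,0,0]]}}

```text
clock: 3.3
position: [462.4, 254.4, 152.5]
ee_rot: [-0.707, 0.707, 0.0, -0.001]
contact_force: [0.1, 1.0, 0.1]
gripper_width: 85.7
grasp_force: 0.0
```

```bash
python3 g.py 468,276,80,180
python3 - <<'E'
from m import *
t=cam("top"); s=cam("side")
o=np.hstack([cv2.resize(c["img"][y:y+60,x:x+70],None,fx=5,fy=5,interpolation=cv2.INTER_CUBIC) for c,x,y in((t,110,180),(s,190,235))])
cv2.imwrite("pics/z3.png",o[...,::-1])
E
```

```text
clk 3.3 p [462.4 254.4 152.5] psi 180.0 tz [-0.001 -0.001 -1.   ] w 85.7 gf 0.0 F [0.1 1.  0.1] j [ 0.81  0.3  -0.34 -0.   -0.93 -0.81]
to (468.0, 276.0, 80.0, 180.0) shift m [-0.0216 -0.0056  0.0725] turn [ 0. -0. -0.]
```

View pics/z3.png

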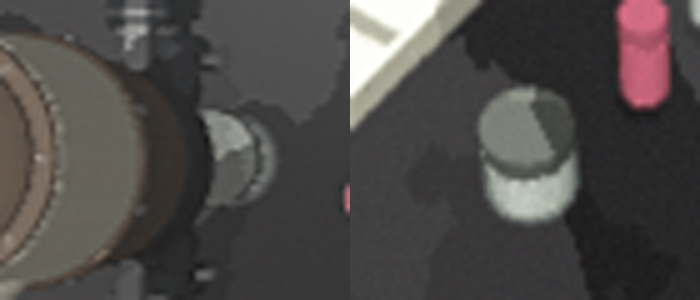

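The crop shows the jar standing free under the gripper, with its lid at (525,130) in the right half and nothing close to it. I descend now.

{"fn": "servo_tool", "kwargs": {"increments": [[1,-0.022,-0.006,0.03,0,0,0],[1,-0.022,-0.006,0.065,0,0,0],[1,-0.022,-0.006,0.1,0,0,0],[1,-0.022,-0.006,0.125,0,0,0],[1,-0.022,-0.006,0.14,0,0,0],[1,-0.022,-0.006,0.14,0,0,0],[1,-0.022,-0.006,0.14,0,0,0]]}}

```text
clock: 4.28
position: [469.6, 277.3, 13.9]
ee_rot: [-0.707, 0.707, -0.0, 0.001]
contact_force: [0.5, 0.7, 0.8]
gripper_width: 85.8
grasp_force: 0.0
```

```bash
python3 g.py 468,276,12,180
python3 - <<'E'
from m import *
s=cam("side")
cv2.imwrite("pics/z4.png",cv2.resize(s["img"][220:310,180:280],None,fx=6,fy=6,interpolation=cv2.INTER_CUBIC)[...,::-1])
E
```

```text
clk 4.28 p [469.6 277.3  13.9] psi 180.0 tz [ 0.002  0.001 -1.   ] w 85.8 gf 0.0 F [0.5 0.7 0.8] j [ 0.83  0.51 -0.44  0.   -0.62 -0.83]
to (468.0, 276.0, 12.0, 180.0) shift m [0.0013 0.0016 0.0019] turn [-0.1  0.1 -0. ]
```

View pics/z4.png

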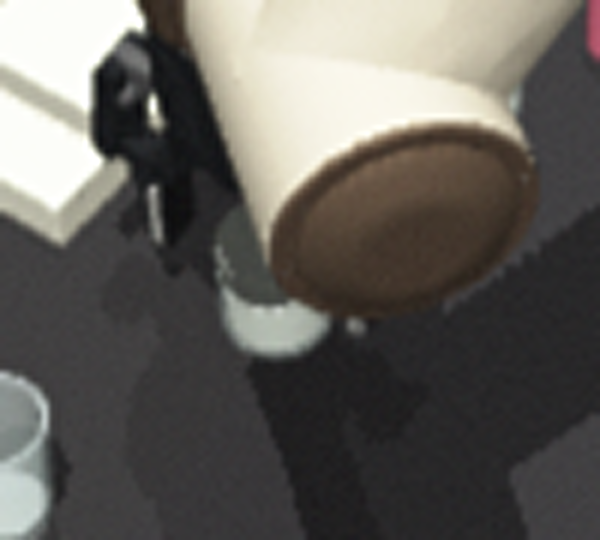

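The fingers straddle the jar: left finger tip at about (165,240), right tip at about (355,325), jar between them at (275,290). I close the gripper.

{"fn": "servo_tool", "kwargs": {"increments": [[0.45,0.001,0.001,0.001,0,0,0],[0.45,0.001,0.001,0.001,0,0,0],[0.3,0.001,0.001,0.001,0,0,0],[0.3,0.001,0.001,0.001,0,0,0],[0.3,0.001,0.001,0.001,0,0,0],[0.3,0.001,0.001,0.001,0,0,0]]}}

```text
clock: 5.08
position: [468.1, 276.3, 12.5]
ee_rot: [0.707, -0.707, 0.0, -0.0]
contact_force: [-1.8, -0.0, 5.8]
gripper_width: 46.7
grasp_force: 61.7
```

```bash
python3 g.py 468,276,80,180
```

```text
clk 5.08 p [468.1 276.3  12.5] psi -180.0 tz [ 0.001  0.001 -1.   ] w 46.7 gf 61.7 F [-1.8 -0.   5.8] j [ 0.83  0.51 -0.44  0.   -0.62 -0.83]
to (468.0, 276.0, 80.0, 180.0) shift m [ 0.0002  0.0001 -0.0675] turn [-0.  0.  0.]
```

{"fn": "servo_tool", "kwargs": {"increments": [[0.3,0,0,-0.03,0,0,0],[0.3,0,0,-0.07,0,0,0],[0.3,0.03,-0.05,-0.075,0,0,2],[0.3,0.06,-0.1,-0.075,0,0,4],[0.3,0.0855,-0.152,-0.07,0,0,5.5],[0.3,0.0855,-0.152,-0.06,0,0,5.5],[0.3,0.0855,-0.152,-0.05,0,0,5.5],[0.3,0.0855,-0.152,-0.05,0,0,5.5]]}}

```text
clock: 6.08
position: [617.9, 190.6, 60.3]
ee_rot: [-0.673, 0.74, 0.001, -0.002]
contact_force: [0.0, 0.8, -0.4]
gripper_width: 47.0
grasp_force: 62.0
```

```bash
python3 g.py 620,190.5,17.5,174.5
python3 - <<'E'
from m import *
s=cam("side")
o=cv2.resize(s["img"][180:280,140:260],None,fx=5,fy=5,interpolation=cv2.INTER_CUBIC)
cv2.imwrite("pics/z5.png",o[...,::-1])
E
```

```text
clk 6.08 p [617.9 190.6  60.3] psi 174.5 tz [-0.003 -0.002 -1.   ] w 47.0 gf 62.0 F [ 0.   0.8 -0.4] j [ 0.55  0.58 -0.13 -0.   -0.86 -0.64]
to (620.0, 190.5, 17.5, 174.5) shift m [-0.0002 -0.0022  0.0428] turn [ 0.2 -0.1  0. ]
```

View pics/z5.png

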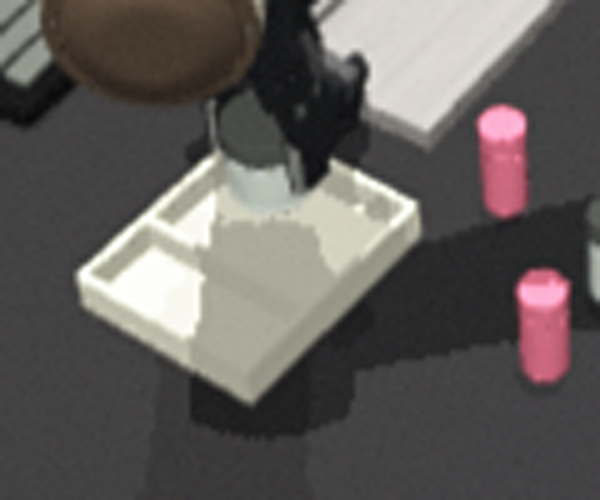

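The jar is held upright, at about (260,160), over the wide bay. I lower it gently.

{"fn": "servo_tool", "kwargs": {"increments": [[0.3,0,-0.002,0.02,0,0,0],[0.3,0,-0.002,0.032,0,0,0],[0.3,0,-0.002,0.037,0,0,0],[0.3,0,-0.002,0.04,0,0,0],[0.3,0,-0.002,0.042,0,0,0],[0.3,0,-0.002,0.043,0,0,0],[0.3,0,-0.002,0.043,0,0,0],[0.3,0,-0.002,0.043,0,0,0]]}}

```text
clock: 7.12
position: [622.0, 190.2, 19.0]
ee_rot: [-0.672, 0.74, -0.0, 0.0]
contact_force: [0.2, -0.5, -0.8]
gripper_width: 46.8
grasp_force: 62.0
```

```bash
python3 g.py 620,190.5,16.5,174.5
```

```text
clk 7.12 p [622.  190.2  19. ] psi 174.5 tz [ 0.  0. -1.] w 46.8 gf 62.0 F [ 0.2 -0.5 -0.8] j [ 0.55  0.63 -0.16  0.   -0.78 -0.64]
to (620.0, 190.5, 16.5, 174.5) shift m [-0.0001  0.002   0.0025] turn [-0.  0. -0.]
```

{"fn": "servo_tool", "kwargs": {"increments": [[0.3,0,0,0.001,0,0,0],[0.3,0,0,0.002,0,0,0],[0.3,0,0,0.0025,0,0,0],[0.3,0,0,0.0025,0,0,0]]}}

```text
clock: 7.62
position: [621.8, 190.2, 16.5]
ee_rot: [-0.672, 0.74, -0.0, -0.0]
contact_force: [-1.4, 0.2, 1.4]
gripper_width: 46.8
grasp_force: 62.2
```

{"fn": "servo_tool", "kwargs": {"increments": [[0.3,0,0,0.0005,0,0,0],[0.3,0,0,0.001,0,0,0],[0.3,0,0,0.001,0,0,0]]}}

```text
clock: 8.0
position: [621.8, 190.2, 16.5]
ee_rot: [-0.672, 0.74, -0.0, 0.0]
contact_force: [-3.4, -0.7, 7.2]
gripper_width: 47.0
grasp_force: 62.5
```

{"fn": "servo_tool", "kwargs": {"increments": [[0.75,0,0,0,0,0,0],[0.75,0,0,0,0,0,0],[0.75,0,0,0,0,0,0],[0.75,0,0,-0.03,0,0,0],[0.75,0,0,-0.08,0,0,0],[0.6,0.02,0.05,-0.09,0,0,-1],[0.6,0.04,0.1,-0.09,0,0,-3],[0.6,0.0742,0.171,-0.09,0,0,-5.5],[0.6,0.0742,0.171,-0.09,0,0,-5.5],[0.6,0.0742,0.171,-0.09,0,0,-5.5]]}}

```text
clock: 9.25
position: [444.5, 132.9, 105.9]
ee_rot: [0.707, -0.707, 0.0, -0.001]
contact_force: [0.3, 0.7, 0.0]
gripper_width: 50.8
grasp_force: 0.0
```

```bash
python3 g.py 444.5,132.5,16,180
python3 - <<'E'
from m import *
t=cam("top");s=cam("side")
for n,u in(("p1",(183.6,218.7)),("p2",(222.5,187.5)),("p3",(233,234.5))): print(n,onz(t,u,60)[:2])
X=[];
o=np.hstack([cv2.resize(c["img"][y:y+80,x:x+70],None,fx=5,fy=5,interpolation=cv2.INTER_CUBIC) for c,x,y in((t,150,120),(s,160,190))])
cv2.imwrite("pics/z6.png",o[...,::-1])
E
```

```text
clk 9.25 p [444.5 132.9 105.9] psi -180.0 tz [ 0.001  0.001 -1.   ] w 50.8 gf 0.0 F [0.3 0.7 0. ] j [ 0.64  0.25 -0.55  0.   -0.77 -0.64]
to (444.5, 132.5, 16.0, 180.0) shift m [0.0004 0.0001 0.0899] turn [-0.1  0.   0. ]
p1 [451.9 194.2]
p2 [529.8 100.4]
p3 [415.4  72.6]
```

View pics/z6.png

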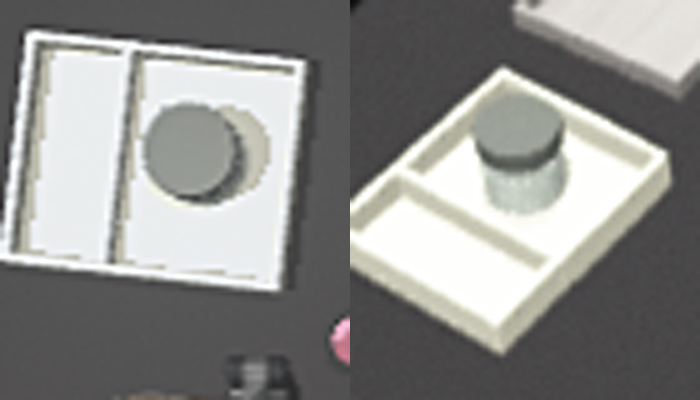

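The jar stands upright in the wide bay: lid at (190,150) in the left half, whole jar inside the walls in the right half. I descend on the vial.

{"fn": "servo_tool", "kwargs": {"increments": [[0.6,0,0,0.04,0,0,0],[0.6,0,0,0.07,0,0,0],[0.6,0,0,0.09,0,0,0],[0.6,0,0,0.09,0,0,0],[0.6,0,0,0.09,0,0,0],[0.35,0,0,0.09,0,0,0],[0.15,0,0,0.09,0,0,0],[0.15,0,0,0.09,0,0,0],[0.15,0,0,0.09,0,0,0],[0.15,0,0,0.09,0,0,0]]}}

```text
clock: 10.6
position: [445.0, 133.2, 16.1]
ee_rot: [0.707, -0.707, 0.0, -0.001]
contact_force: [-1.7, 0.2, 5.5]
gripper_width: 24.7
grasp_force: 58.6
```

```bash
python3 g.py 627,259.5,90,174.5
```

```text
clk 10.6 p [445.  133.2  16.1] psi -180.0 tz [ 0.002  0.001 -1.   ] w 24.7 gf 58.6 F [-1.7  0.2  5.5] j [ 0.64  0.41 -0.64  0.   -0.52 -0.64]
to (627.0, 259.5, 90.0, 174.5) shift m [-0.1263 -0.1821 -0.0735] turn [-0.1  0.1  5.5]
```

{"fn": "servo_tool", "kwargs": {"increments": [[0.15,0,0,-0.03,0,0,0],[0.15,0,0,-0.075,0,0,0],[0.15,-0.03,-0.044,-0.08,0,0,2],[0.15,-0.065,-0.094,-0.08,0,0,4],[0.15,-0.1,-0.144,-0.08,0,0,5.5],[0.15,-0.1263,-0.182,-0.075,0,0,5.5],[0.15,-0.1263,-0.182,-0.06,0,0,5.5],[0.15,-0.1263,-0.182,-0.045,0,0,5.5],[0.15,-0.1263,-0.182,-0.045,0,0,5.5],[0.15,-0.1263,-0.182,-0.045,0,0,5.5]]}}

```text
clock: 11.85
position: [626.2, 258.7, 60.9]
ee_rot: [-0.672, 0.74, -0.0, 0.0]
contact_force: [0.2, 1.0, 0.2]
gripper_width: 24.3
grasp_force: 58.9
```

```bash
python3 g.py 627,259.5,20.1,174.5
python3 - <<'E'
from m import *
s=cam("side")
o=cv2.resize(s["img"][190:280,140:240],None,fx=5,fy=5,interpolation=cv2.INTER_CUBIC)
cv2.imwrite("pics/z7.png",o[...,::-1])
E
```

```text
clk 11.85 p [626.2 258.7  60.9] psi 174.5 tz [ 0.  0. -1.] w 24.3 gf 58.9 F [0.2 1.  0.2] j [ 0.63  0.62 -0.05  0.   -0.9  -0.73]
to (627.0, 259.5, 20.1, 174.5) shift m [-0.0009 -0.0007  0.0408] turn [-0.  0. -0.]
```

View pics/z7.png

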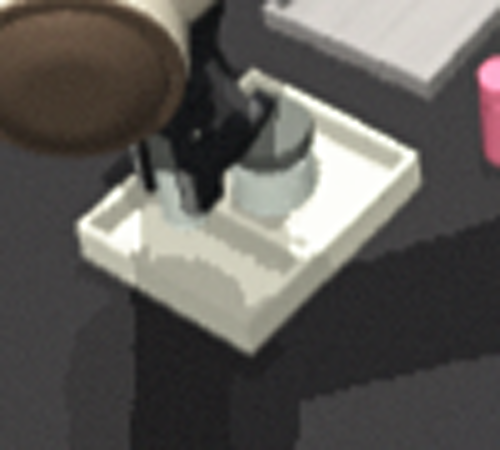

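The vial, at about (175,195), hangs upright over the narrow bay and the jar beside it is undisturbed. I lower it.

{"fn": "servo_tool", "kwargs": {"increments": [[0.15,-0.001,-0.001,0.02,0,0,0],[0.15,-0.001,-0.001,0.032,0,0,0],[0.15,-0.001,-0.001,0.037,0,0,0],[0.15,-0.001,-0.001,0.039,0,0,0],[0.15,-0.001,-0.001,0.04,0,0,0],[0.15,-0.001,-0.001,0.041,0,0,0],[0.15,-0.001,-0.001,0.041,0,0,0],[0.15,-0.001,-0.001,0.041,0,0,0]]}}

```text
clock: 12.9
position: [627.9, 260.1, 20.2]
ee_rot: [-0.672, 0.74, -0.0, 0.001]
contact_force: [-2.2, -1.5, 4.5]
gripper_width: 24.4
grasp_force: 59.0
```

{"fn": "servo_tool", "kwargs": {"increments": [[0.5,0,0,0,0,0,0],[0.5,0,0,0,0,0,0],[0.5,0,0,-0.03,0,0,0],[0.5,0,0,-0.08,0,0,0],[0.6,0.02,0.005,-0.12,0,0,-2],[0.6,0.5468,0.1376,-0.12,0,0,-20],[0.6,0.5468,0.1376,-0.12,0,0,-20],[0.6,0.5468,0.1376,-0.12,0,0,-20],[0.6,0.5468,0.1376,-0.12,0,0,-20],[0.6,0.5468,0.1376,-0.12,0,0,-20],[0.6,0.5468,0.1376,-0.12,0,0,-20],[0.6,0.5468,0.1376,-0.12,0,0,-20]]}}

```text
clock: 14.4
position: [472.8, -173.2, 139.3]
ee_rot: [0.791, -0.612, 0.0, -0.0]
contact_force: [0.3, -0.5, 0.2]
gripper_width: 51.3
grasp_force: 0.0
```

```bash
python3 g.py 438.5,-271,100,194.5
python3 - <<'E'
from m import *
t=cam("top");s=cam("side")
o=np.hstack([cv2.resize(c["img"][y:y+80,x:x+70],None,fx=5,fy=5,interpolation=cv2.INTER_CUBIC) for c,x,y in((t,145,115),(s,150,190))])
cv2.imwrite("pics/z8.png",o[...,::-1])
E
```

```text
clk 14.4 p [ 472.8 -173.2  139.3] psi -165.5 tz [ 0.001 -0.    -1.   ] w 51.3 gf 0.0 F [ 0.3 -0.5  0.2] j [-0.03  0.27 -0.42  0.   -0.88  0.28]
to (438.5, -271.0, 100.0, 194.5) shift m [0.0861 0.0577 0.0392] turn [-0. -0.  0.]
```

View pics/z8.png

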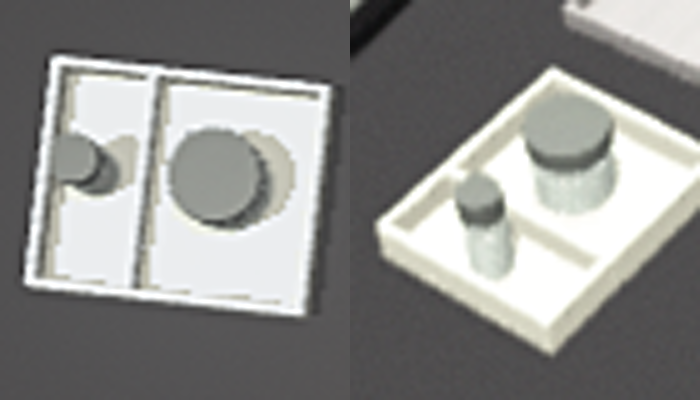

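{"fn": "servo_tool", "kwargs": {"increments": [[0.6,0.05,0.03,0.02,0,0,0],[0.6,0.08,0.054,0.04,0,0,0],[0.6,0.08,0.054,0.04,0,0,0],[0.6,0.08,0.054,0.04,0,0,0]]}}

```text
clock: 15.0
position: [442.0, -262.2, 99.4]
ee_rot: [0.791, -0.612, 0.0, -0.0]
contact_force: [0.4, 0.4, -0.1]
gripper_width: 51.1
grasp_force: 0.0
```

```bash
python3 g.py 438.5,-271,4,194.5
python3 - <<'E'
from m import *
t=cam("top");s=cam("side")
for c,x,y in((t,145,115),(s,150,190)):
    for z in(4,64): print((proj(c,np.array([627.5,259.8,z]))-(x,y)+.5)*5)
E
```

```text
clk 15.0 p [ 442.  -262.2   99.4] psi -165.5 tz [ 0.001 -0.    -1.   ] w 51.1 gf 0.0 F [ 0.4  0.4 -0.1] j [-0.22  0.34 -0.44  0.   -0.79  0.47]
to (438.5, -271.0, 4.0, 194.5) shift m [0.0076 0.0056 0.0954] turn [-0. -0.  0.]
[ 96.  178.6]
[ 69.8 161.6]
[142.4 265.7]
[127.6 189.2]
```

The projected vial axis (base (96,179), cap (70,162)) matches the picture, so it stands upright in the narrow bay. Next is the flow cell.

{"fn": "servo_tool", "kwargs": {"increments": [[0.6,0.0076,0.0056,0.03,0,0,0],[0.6,0.0076,0.0056,0.065,0,0,0],[0.6,0.0076,0.0056,0.085,0,0,0],[0.6,0.0076,0.0056,0.094,0,0,0],[0.6,0.0076,0.0056,0.094,0,0,0],[0.35,0.0076,0.0056,0.094,0,0,0],[0.15,0.0076,0.0056,0.094,0,0,0],[0.15,0.0076,0.0056,0.094,0,0,0],[0.15,0.0076,0.0056,0.094,0,0,0],[0.15,0.0076,0.0056,0.094,0,0,0]]}}

```text
clock: 16.35
position: [438.8, -271.4, 6.5]
ee_rot: [0.791, -0.612, 0.001, -0.0]
contact_force: [-0.6, 1.2, 5.4]
gripper_width: 25.0
grasp_force: 60.0
```

```bash
python3 g.py 640.3,-38.3,80,177.2 638.9,-36.3,80,267.2
```

```text
clk 16.35 p [ 438.8 -271.4    6.5] psi -165.5 tz [ 0.002 -0.001 -1.   ] w 25.0 gf 60.0 F [-0.6  1.2  5.4] j [-0.24  0.49 -0.52  0.   -0.56  0.49]
to (640.3, -38.3, 80.0, 177.2) shift m [-0.1751 -0.2536 -0.0732] turn [-0.1 -0.1 17.3]
to (638.9, -36.3, 80.0, 267.2) shift m [-0.1774 -0.2527 -0.0732] turn [ -0.1  -0.1 -72.7]
```

{"fn": "servo_tool", "kwargs": {"increments": [[0.15,0,0,-0.03,0,0,0],[0.15,0,0,-0.075,0,0,0],[0.15,-0.03,-0.042,-0.08,0,0,5],[0.15,-0.065,-0.092,-0.08,0,0,10],[0.15,-0.1,-0.141,-0.08,0,0,15],[0.15,-0.135,-0.19,-0.08,0,0,17.3],[0.15,-0.17,-0.24,-0.07,0,0,17.3],[0.15,-0.181,-0.255,-0.05,0,0,17.3],[0.15,-0.181,-0.255,-0.035,0,0,17.3],[0.15,-0.181,-0.255,-0.03,0,0,17.3],[0.15,-0.181,-0.255,-0.03,0,0,17.3]]}}

```text
clock: 17.73
position: [638.6, -33.4, 35.1]
ee_rot: [-0.689, 0.725, 0.0, -0.0]
contact_force: [-0.3, -0.5, 0.0]
gripper_width: 24.9
grasp_force: 59.3
```

```bash
python3 g.py 640.6,-32.3,10.5,177.2
```

```text
clk 17.73 p [638.6 -33.4  35.1] psi 177.1 tz [-0.001 -0.    -1.   ] w 24.9 gf 59.3 F [-0.3 -0.5  0. ] j [ 0.2   0.6  -0.18  0.   -0.8  -0.25]
to (640.6, -32.3, 10.5, 177.2) shift m [-0.0012 -0.0019  0.0246] turn [ 0.1 -0.  -0.1]
```

{"fn": "servo_tool", "kwargs": {"increments": [[0.15,-0.001,-0.002,0.012,0,0,0],[0.15,-0.001,-0.002,0.019,0,0,0],[0.15,-0.001,-0.002,0.022,0,0,0],[0.15,-0.001,-0.002,0.024,0,0,0],[0.15,-0.001,-0.002,0.025,0,0,0],[0.15,-0.001,-0.002,0.025,0,0,0],[0.15,-0.001,-0.002,0.025,0,0,0]]}}

```text
clock: 18.6
position: [641.6, -31.3, 10.5]
ee_rot: [-0.69, 0.724, -0.0, 0.0]
contact_force: [-1.0, -0.3, 0.0]
gripper_width: 24.8
grasp_force: 59.6
```

{"fn": "servo_tool", "kwargs": {"increments": [[0.15,0,0,0.0007,0,0,0],[0.15,0,0,0.0014,0,0,0],[0.15,0,0,0.0014,0,0,0]]}}

```text
clock: 18.98
position: [641.6, -31.3, 10.5]
ee_rot: [-0.69, 0.724, -0.0, 0.0]
contact_force: [-3.3, 1.2, 7.4]
gripper_width: 25.0
grasp_force: 60.7
```

{"fn": "servo_tool", "kwargs": {"increments": [[0.5,0,0,0,0,0,0],[0.5,0,0,0,0,0,0],[0.5,0,0,-0.03,0,0,0],[0.6,0,0,-0.08,0,0,0],[0.6,0.05,0.012,-0.1,0,0,3],[0.6,0.3836,0.0915,-0.1,0,0,17.6],[0.6,0.3836,0.0915,-0.1,0,0,17.6],[0.6,0.3836,0.0915,-0.1,0,0,17.6],[0.6,0.3836,0.0915,-0.1,0,0,17.6],[0.6,0.3836,0.0915,-0.1,0,0,17.6],[0.6,0.3836,0.0915,-0.1,0,0,17.6],[0.6,0.3836,0.0915,-0.1,0,0,17.6]]}}

```text
clock: 20.48
position: [530.0, -412.3, 108.0]
ee_rot: [-0.569, 0.822, 0.0, -0.0]
contact_force: [-0.1, 0.3, 0.1]
gripper_width: 51.2
grasp_force: 0.0
```

```bash
python3 g.py 531.5,-410,8,159.6
```

```text
clk 20.48 p [ 530.  -412.3  108. ] psi 159.3 tz [-0.001  0.    -1.   ] w 51.2 gf 0.0 F [-0.1  0.3  0.1] j [-0.42  0.56 -0.02  0.   -0.99  0.06]
to (531.5, -410.0, 8.0, 159.6) shift m [-0.0027 -0.0007  0.1   ] turn [ 0.  -0.  -0.3]
```

{"fn": "servo_tool", "kwargs": {"increments": [[0.6,-0.002,-0.001,0.03,0,0,0],[0.6,-0.002,-0.001,0.065,0,0,0],[0.6,-0.002,-0.001,0.09,0,0,0],[0.6,-0.002,-0.001,0.099,0,0,0],[0.6,-0.002,-0.001,0.099,0,0,0],[0.4,-0.002,-0.001,0.099,0,0,0],[0.2,-0.002,-0.001,0.099,0,0,0],[0.2,-0.002,-0.001,0.099,0,0,0],[0.2,-0.002,-0.001,0.099,0,0,0],[0.2,-0.002,-0.001,0.099,0,0,0]]}}

```text
clock: 21.72
position: [533.9, -408.8, 11.6]
ee_rot: [-0.571, 0.821, -0.001, 0.001]
contact_force: [1.6, 2.4, 6.4]
gripper_width: 29.0
grasp_force: 61.1
```

```bash
python3 g.py 644.4,43.7,80,177.2
python3 - <<'E'
from m import *
t=cam("top");s=cam("side")
o=np.hstack([cv2.resize(c["img"][y:y+80,x:x+80],None,fx=4.5,fy=4.5,interpolation=cv2.INTER_CUBIC) for c,x,y in((t,222,110),(s,185,150))])
cv2.imwrite("pics/z9.png",o[...,::-1])
E
```

```text
clk 21.73 p [ 533.9 -408.8   11.6] psi 159.6 tz [ 0.003 -0.001 -1.   ] w 29.0 gf 61.1 F [1.6 2.4 6.4] j [-0.41  0.67 -0.1   0.   -0.79  0.06]
to (644.4, 43.7, 80.0, 177.2) shift m [-0.4626  0.0539 -0.0688] turn [ -0.2  -0.1 -17.6]
```

View pics/z9.png

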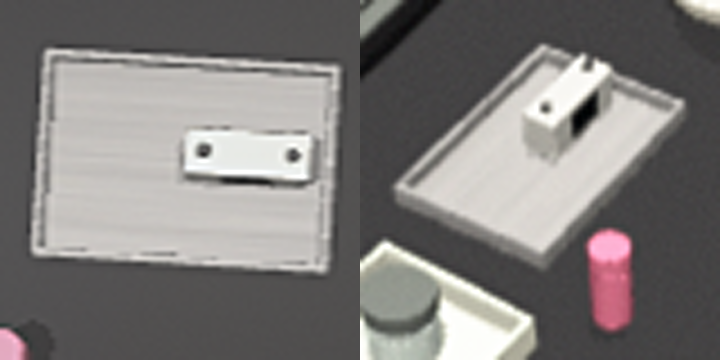

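The flow cell lies upright inside the tray, at (250,155) in the top half of the view. I carry the cuvette cell over.

{"fn": "servo_tool", "kwargs": {"increments": [[0.2,0,0,-0.03,0,0,0],[0.2,0,0,-0.08,0,0,0],[0.2,-0.03,0.003,-0.09,0,0,-2],[0.2,-0.08,0.009,-0.09,0,0,-5],[0.2,-0.135,0.015,-0.09,0,0,-9],[0.2,-0.19,0.022,-0.09,0,0,-13],[0.2,-0.245,0.028,-0.09,0,0,-17.6],[0.2,-0.3,0.035,-0.09,0,0,-17.6],[0.2,-0.355,0.041,-0.09,0,0,-17.6],[0.2,-0.41,0.048,-0.09,0,0,-17.6],[0.2,-0.45,0.053,-0.08,0,0,-17.6],[0.2,-0.4626,0.054,-0.07,0,0,-17.6]]}}

```text
clock: 23.32
position: [643.7, 46.3, 79.1]
ee_rot: [-0.69, 0.723, 0.0, -0.0]
contact_force: [-0.4, 0.4, -0.8]
gripper_width: 28.8
grasp_force: 60.4
```

{"fn": "servo_tool", "kwargs": {"increments": [[0.2,0,0,0.015,0,0,0],[0.2,0,0,0.025,0,0,0],[0.2,0,0,0.025,0,0,0],[0.2,0,0,0.025,0,0,0]]}}

```text
clock: 23.82
position: [643.9, 43.0, 55.2]
ee_rot: [-0.689, 0.725, -0.0, 0.0]
contact_force: [0.7, -0.1, 0.5]
gripper_width: 28.7
grasp_force: 60.4
```

```bash
python3 g.py 644.4,43.7,16.5,177.2
```

```text
clk 23.82 p [643.9  43.   55.2] psi 177.1 tz [ 0.001 -0.    -1.   ] w 28.7 gf 60.4 F [ 0.7 -0.1  0.5] j [ 0.32  0.58 -0.15  0.   -0.84 -0.37]
to (644.4, 43.7, 16.5, 177.2) shift m [-0.0007 -0.0004  0.0387] turn [-0.  -0.  -0.1]
```

{"fn": "servo_tool", "kwargs": {"increments": [[0.2,0,0,0.02,0,0,0],[0.2,0,0,0.031,0,0,0],[0.2,0,0,0.035,0,0,0],[0.2,0,0,0.037,0,0,0],[0.2,0,0,0.038,0,0,0],[0.2,0,0,0.039,0,0,0],[0.2,0,0,0.039,0,0,0],[0.2,0,0,0.039,0,0,0]]}}

```text
clock: 24.82
position: [643.7, 44.0, 16.0]
ee_rot: [-0.69, 0.724, -0.0, 0.0]
contact_force: [0.1, -0.5, -1.0]
gripper_width: 29.1
grasp_force: 60.4
```

{"fn": "servo_tool", "kwargs": {"increments": [[0.2,0,0,0.0007,0,0,0],[0.2,0,0,0.0014,0,0,0],[0.2,0,0,0.0014,0,0,0]]}}

```text
clock: 25.2
position: [643.8, 44.0, 15.5]
ee_rot: [-0.69, 0.724, -0.0, 0.0]
contact_force: [-2.7, 0.4, 5.5]
gripper_width: 28.9
grasp_force: 61.3
```

{"fn": "servo_tool", "kwargs": {"increments": [[0.55,0,0,0,0,0,0],[0.55,0,0,0,0,0,0],[0.55,0,0,-0.03,0,0,0],[0.6,0,0,-0.08,0,0,0],[0.6,0.01,0.04,-0.1,0,0,0],[0.6,0.0485,0.1927,-0.1,0,0,-2.8],[0.6,0.0485,0.1927,-0.1,0,0,-2.8],[0.6,0.0485,0.1927,-0.1,0,0,-2.8],[0.6,0.0485,0.1927,-0.09,0,0,-2.8],[0.6,0.0485,0.1927,-0.09,0,0,-2.8],[0.6,0.0485,0.1927,-0.09,0,0,-2.8]]}}

```text
clock: 26.58
position: [450.0, 5.3, 104.4]
ee_rot: [-0.707, 0.707, -0.0, 0.0]
contact_force: [0.5, 0.4, 0.1]
gripper_width: 51.1
grasp_force: 0.0
```

```bash
python3 g.py 449,5,7,180
```

```text
clk 26.57 p [450.    5.3 104.4] psi 180.0 tz [ 0. -0. -1.] w 51.1 gf 0.0 F [0.5 0.4 0.1] j [ 0.37  0.24 -0.58  0.   -0.75 -0.38]
to (449.0, 5.0, 7.0, 180.0) shift m [0.0003 0.001  0.0974] turn [-0. -0. -0.]
```

{"fn": "servo_tool", "kwargs": {"increments": [[0.6,0,0.001,0.03,0,0,0],[0.6,0,0.001,0.065,0,0,0],[0.6,0,0.001,0.083,0,0,0],[0.6,0,0.001,0.091,0,0,0],[0.6,0,0.001,0.091,0,0,0],[0.4,0,0.001,0.091,0,0,0],[0.15,0,0.001,0.091,0,0,0],[0.15,0,0.001,0.091,0,0,0],[0.15,0,0.001,0.091,0,0,0],[0.15,0,0.001,0.091,0,0,0]]}}

```text
clock: 27.82
position: [448.5, 5.2, 14.6]
ee_rot: [0.707, -0.707, 0.001, -0.001]
contact_force: [-0.8, -0.3, 6.3]
gripper_width: 22.4
grasp_force: 55.8
```

```bash
python3 g.py 620,-224.5,80,180;  python3 - <<'E'
from m import *
t=cam("top");s=cam("side")
o=np.hstack([cv2.resize(c["img"][y:y+80,x:x+80],None,fx=4.5,fy=4.5,interpolation=cv2.INTER_CUBIC) for c,x,y in((t,222,110),(s,215,150))])
cv2.imwrite("pics/z10.png",o[...,::-1])
E
```

```text
clk 27.82 p [448.5   5.2  14.6] psi -180.0 tz [ 0.002  0.001 -1.   ] w 22.4 gf 55.8 F [-0.8 -0.3  6.3] j [ 0.38  0.39 -0.68  0.   -0.5  -0.38]
to (620.0, -224.5, 80.0, 180.0) shift m [ 0.2297 -0.1716 -0.0652] turn [-0.1  0.   0. ]
```

View pics/z10.png

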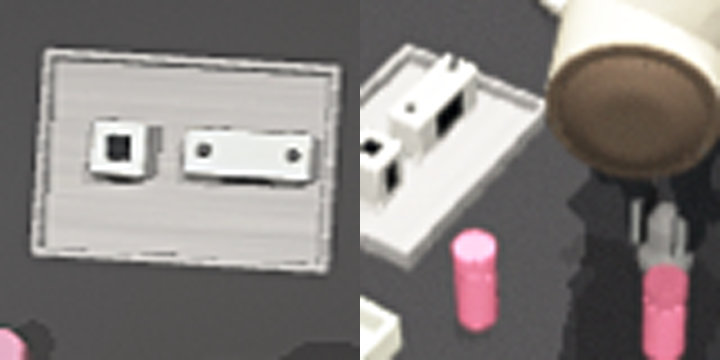

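Both cells stand upright in the tray, at (120,148) and (250,155), and the nozzle stem is gripped at width 22.4. I carry it to the dish.

{"fn": "servo_tool", "kwargs": {"increments": [[0.15,0,0,-0.03,0,0,0],[0.15,0,0,-0.075,0,0,0],[0.15,0.035,-0.026,-0.08,0,0,0],[0.15,0.08,-0.06,-0.08,0,0,0],[0.15,0.125,-0.093,-0.08,0,0,0],[0.15,0.17,-0.127,-0.08,0,0,0],[0.15,0.21,-0.157,-0.07,0,0,0],[0.15,0.2297,-0.1716,-0.055,0,0,0],[0.15,0.2297,-0.1716,-0.035,0,0,0],[0.15,0.2297,-0.1716,-0.03,0,0,0],[0.15,0.2297,-0.1716,-0.03,0,0,0]]}}

```text
clock: 29.3
position: [619.1, -224.5, 43.5]
ee_rot: [0.707, -0.707, -0.0, 0.0]
contact_force: [0.2, 0.6, -1.0]
gripper_width: 21.9
grasp_force: 54.8
```

```bash
python3 g.py 620,-224.5,19,180
```

```text
clk 29.3 p [ 619.1 -224.5   43.5] psi -180.0 tz [-0.001 -0.    -1.   ] w 21.9 gf 54.8 F [ 0.2  0.6 -1. ] j [-0.1   0.61 -0.12  0.   -0.84  0.1 ]
to (620.0, -224.5, 19.0, 180.0) shift m [-0.     -0.0009  0.0245] turn [ 0. -0.  0.]
```

{"fn": "servo_tool", "kwargs": {"increments": [[0.15,0,-0.001,0.012,0,0,0],[0.15,0,-0.001,0.019,0,0,0],[0.15,0,-0.001,0.022,0,0,0],[0.15,0,-0.001,0.0235,0,0,0],[0.15,0,-0.001,0.0245,0,0,0],[0.15,0,-0.001,0.0252,0,0,0],[0.15,0,-0.001,0.0252,0,0,0],[0.15,0,-0.001,0.0252,0,0,0]]}}

```text
clock: 30.3
position: [620.5, -224.8, 18.7]
ee_rot: [-0.707, 0.707, -0.0, 0.0]
contact_force: [-0.6, 0.3, 2.5]
gripper_width: 22.6
grasp_force: 55.4
```

{"fn": "servo_tool", "kwargs": {"increments": [[0.15,0,0,0.0007,0,0,0],[0.15,0,0,0.0007,0,0,0],[0.5,0,0,0.0007,0,0,0],[0.5,0,0,0.0007,0,0,0],[0.5,0,0,0,0,0,0],[0.55,0,0,-0.03,0,0,0],[0.6,0,0,-0.09,0,0,0],[0.6,0.05,0.05,-0.14,0,0,0],[0.6,0.15,0.15,-0.16,0,0,0],[0.6,0.2,0.2,-0.16,0,0,0],[0.6,0.2,0.2,-0.16,0,0,0],[0.6,0.2,0.2,-0.16,0,0,0]]}}

```text
clock: 31.8
position: [418.4, -426.2, 178.7]
ee_rot: [-0.707, 0.708, -0.0, 0.0]
contact_force: [0.0, -0.1, 0.4]
gripper_width: 51.3
grasp_force: 0.0
```

Run:
```python
from m import *
s=cam("side");t=cam("top");print(arm.read_state()["contact_force"],arm.read_state()["clock"])
a=cv2.resize(s["img"][100:330,130:330],(520,598),interpolation=cv2.INTER_CUBIC)
b=cv2.resize(t["img"][110:245,60:400],(800,318),interpolation=cv2.INTER_CUBIC)
c=cv2.resize(s["img"][100:300,140:320],(270,300)); 
cv2.imwrite("pics/z11.png",a[...,::-1])
for u in(("beaker","top"),): pass
b0=cv2.imread("pics/top0.png"); 
d=cv2.absdiff(b0[170:240,70:125],t["img"][170:240,70:125,::-1]).max(2); print("beaker region diff",(d>25).sum())
b0=cv2.imread("pics/side0.png"); d=cv2.absdiff(b0[280:315,165:195],s["img"][280:315,165:195,::-1]).max(2); print((d>25).sum())
```

```text
[0.5 0.6 0.4] 31.9
beaker region diff 0
0
```

View pics/z11.png

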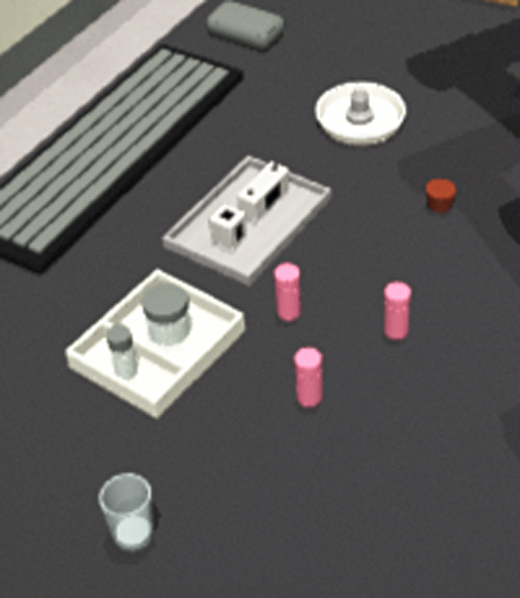

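The picture shows everything in place: jar (166,312) and vial (123,350) upright in their bays, both cells in the tray (265,190)/(228,225), and the nozzle upright in the dish (360,105). The beaker (128,512) and the pink vials have not moved. I hand the job in.

```bash
python3 -c "
from bench import arm
print(arm.job_done())"
```

```text
the job is handed in; nothing more can be done
None
```

Job handed in at about 32 s: jar and vial upright in their bays, both cells right way up in the tray, nozzle upright in the dish, and the beaker not moved.

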